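Rack the stray microscope objectives, then crack the dry box

TASK

Stand the two stray microscope objectives upright in free pockets of the flat grey rack, each in the row that already holds one of its own length, leaving those two where they are. Only then take the dry box's lid by its handle, break its sticky seal and finish while still holding the lid about 3 cm open at its front edge, so that a colleague can slip things in; do not let it fly wide open when the seal gives, and leave everything else on the bench in place.

Things in the scene. Friction and masses are not known exactly. Their poses are not given: they have to be found in the camera images.
- long_objective: Steel cylinder, a stray LONG objective, 58 mm tall, about 130 g, standing loose on the bench. Barrel 24 mm in diameter from the underside up to 51 mm, then a short cone to a flat 16 mm nose. Stands upright, nose up. Origin: centre of the underside; z up along its axis.
- short_objective: Steel cylinder, a stray SHORT objective, 38 mm tall, about 90 g, standing loose on the bench. Barrel 24 mm in diameter from the underside up to 31 mm, then a short cone to a flat 16 mm nose. Stands upright, nose up. Origin: centre of the underside; z up along its axis.
- ref_long: Steel cylinder, a LONG objective, 58 mm tall, already standing in a pocket of the rack; it shows which row is for long ones and stays there. Barrel 24 mm in diameter from the underside up to 51 mm, then a short cone to a flat 16 mm nose. Stands upright, nose up. Origin: centre of the underside; z up along its axis.
- ref_short: Steel cylinder, a SHORT objective, 38 mm tall, already standing in a pocket of the rack's other row; it shows which row is for short ones and stays there. Barrel 24 mm in diameter from the underside up to 31 mm, then a short cone to a flat 16 mm nose. Stands upright, nose up. Origin: centre of the underside; z up along its axis.
- rack: Fixed grey plastic plate, 116 mm (its x) by 160 mm (its y) and 16 mm thick, with two rows of three round pockets 30 mm in diameter and 8 mm deep. The rows run along its y at x = -28 mm and x = +28 mm; in each row the pockets are at y = -50, 0 and +50 mm. Pocket floors are 8 mm above the bench. Which row is the long one changes: it is the one where ref_long stands. Origin: centre of the underside; z up.
- drybox: Fixed white plastic dry box, 200 mm (its x) by 240 mm (its y), walls 70 mm high, closed by a lid 8 mm thick (closed, the lid's top is 78 mm above the bench). Its front (the handle side) faces its -x, roughly towards the robot; the hinge is along its far (+x) upper rim. Origin: centre of the underside; z up.
- lid_handle (a point): Middle of the lid's handle: a dark round steel bar 12 mm thick and 100 mm long, parallel to the box's y, carried by a leg at each end, 16 mm behind the lid's front edge. The bar's centre is 42 mm above the lid's top (120 mm above the bench with the lid closed), and 184 mm in front of and 50 mm above the hinge axis. It can be pinched from above, the fingers closing along the box's x. Axes as the lid's: those of the box when closed, turning with the lid.
- lid_hinge (a point): Middle of the lid's hinge axis, at the box's far upper rim (70 mm above the bench). The lid turns about the box's y through this point; when it opens the front edge rises.
- lid (a joint): Opening angle of the lid in rad: 0 closed, growing as its front edge rises (the front edge is 200 mm from the hinge: 0.15 rad is 30 mm open); stop at 0.45. The rubber seal sticks: lifting at the handle takes about 13 N to start, peaks at about 16 N near 0.03 rad (5 mm) and then falls away, to about 11 N at 0.1 rad and 5 N at 0.15 rad (including the lid's own weight, 0.35 kg). Let go, the lid falls shut and sticks again.
- oil_bottle: Bystander: small amber glass bottle, 28 mm in diameter, 60 mm tall. Origin: centre of the underside.
- eyepiece: Bystander: black eyepiece standing up, 36 mm in diameter, 50 mm tall. Not an objective. Origin: centre of the underside.
- petri_dish: Bystander: clear closed dish, 90 mm in diameter, 18 mm tall. Origin: centre of the underside.
- slide_box: Bystander: black plastic box, 85 x 100 x 32 mm. Origin: centre of the underside.
- calculator: Bystander: grey desk calculator lying flat, 150 x 85 x 14 mm. Origin: centre of the underside.
- marker: Bystander: blue marker pen lying on the bench, 130 mm long, 12 mm thick. Origin: its middle, on the bench.
There are look-alikes about, which are no part of the job. What is shaped like the short_objective but yellow is not meant.

How it is judged:
On the way, in this order (a step that is already met when the one before it is completed fails the run):
1. both stray objectives stand in their rows, let go, with the lid still shut (z of long_objective in the frame of rack between 0.004 and 0.012 m and horizontal distance between each of long_objective, ref_long, short_objective, ref_short and rack below 0.075 m and angle between each of long_objective, ref_long, short_objective, ref_short's own z axis and vertical below 0.15 rad and z of ref_long in the frame of rack between 0.004 and 0.012 m and z of short_objective in the frame of rack between 0.004 and 0.012 m and z of ref_short in the frame of rack between 0.004 and 0.012 m and ((x of each of long_objective, ref_long in the frame of rack above 0.015 m and x of each of short_objective, ref_short in the frame of rack below -0.015 m) or (x of each of long_objective, ref_long in the frame of rack below -0.015 m and x of each of short_objective, ref_short in the frame of rack above 0.015 m)) and value of joint lid below 0.03 rad and contact force between the fingers and long_objective below 0.1 N and contact force between the fingers and short_objective below 0.1 N), for 0.2 s.
2. the lid has been broken free and is slightly open (value of joint lid between 0.08 and 0.24 rad), for 0.2 s.
At the end, for the whole second after the job is handed in: All four objectives stand upright (within 0.15 rad) on the pocket floors, the two long ones in one row and the two short ones in the other; the lid is held still by the fingers, by nothing else, at 0.08 to 0.24 rad (front edge about 16 to 48 mm open) through the last second (all of step 2 and z of long_objective in the frame of rack between 0.004 and 0.012 m and horizontal distance between each of long_objective, ref_long, short_objective, ref_short and rack below 0.075 m and angle between each of long_objective, ref_long, short_objective, ref_short's own z axis and vertical below 0.15 rad and z of ref_long in the frame of rack between 0.004 and 0.012 m and z of short_objective in the frame of rack between 0.004 and 0.012 m and z of ref_short in the frame of rack between 0.004 and 0.012 m and ((x of each of long_objective, ref_long in the frame of rack above 0.015 m and x of each of short_objective, ref_short in the frame of rack below -0.015 m) or (x of each of long_objective, ref_long in the frame of rack below -0.015 m and x of each of short_objective, ref_short in the frame of rack above 0.015 m)) and velocity of joint lid between -0.05 and 0.05 rad/s and contact force between the fingers and lid above 0.5 N and contact force between lid and long_objective below 0.2 N and contact force between lid and ref_long below 0.2 N and contact force between lid and short_objective below 0.2 N and contact force between lid and ref_short below 0.2 N and contact force between lid and oil_bottle below 0.2 N and contact force between lid and eyepiece below 0.2 N and contact force between lid and petri_dish below 0.2 N and contact force between lid and slide_box below 0.2 N and contact force between lid and calculator below 0.2 N and contact force between lid and marker below 0.2 N); the arm keeps its last pose, push and grip.
It fails at once if the lid is opened before the objectives are sorted (value of joint lid above 0.06 rad and not (z of long_objective in the frame of rack between 0.004 and 0.012 m and horizontal distance between each of long_objective, ref_long, short_objective, ref_short and rack below 0.075 m and angle between each of long_objective, ref_long, short_objective, ref_short's own z axis and vertical below 0.15 rad and z of ref_long in the frame of rack between 0.004 and 0.012 m and z of short_objective in the frame of rack between 0.004 and 0.012 m and z of ref_short in the frame of rack between 0.004 and 0.012 m and ((x of each of long_objective, ref_long in the frame of rack above 0.015 m and x of each of short_objective, ref_short in the frame of rack below -0.015 m) or (x of each of long_objective, ref_long in the frame of rack below -0.015 m and x of each of short_objective, ref_short in the frame of rack above 0.015 m)))).
It fails at once if the lid flies open beyond 0.38 rad (about 75 mm at the front edge) (value of joint lid above 0.38 rad).
It fails at once if an objective already in the rack is taken out (distance of any of ref_long, ref_short from where it was at the start of the episode above 0.025 m).
It fails at once if a bystander is moved by more than 3 cm (distance of any of oil_bottle, eyepiece, petri_dish, slide_box, calculator, marker from where it was at the start of the episode above 0.03 m).
It also fails if it takes over 61 s, if anything falls off the work surface, if the arm or the gripper's body presses on something with over 40 N, if the wrist force passes 120 N, or if a joint passes its speed limit or range.

ROBOT

A 7-joint arm with a two-finger parallel gripper is mounted at the origin on the work surface. World frame = base frame: x ahead of the robot, y to its left, z up, the work surface at z = 0. Lengths are in m, angles in rad, forces in N, time in s.
With the tool pointing down it reaches from about 0.4 to 0.925 m from the base axis. Payload 5.6 kg.
Tool frame: the origin (TCP) lies midway between the tips of the shut fingers; the grasp point (between the pads) lies 19 mm behind it; z points along the fingers, y is the direction in which the jaws open and shut (so a half turn about z gives the same grasp; the last joint's range is limited). The gripper opens to 85 mm and grips with 20 to 120 N. Pads are 22 mm wide; open, the fingers measure 114 mm over their backs; the gripper's body (76 mm by 85 mm) begins 54 mm behind the grasp point. The pads swing forward as they close: fully open they stand 13 mm farther back than shut.
Start: joints at [-1.374, 0.468, -0.012, 1.603, 0.006, 1.071, -0.056], TCP at [0.154, 0.631, 0.231] pointing down, gripper open.
Joint ranges: [-2.53, 2.53], [-0.31, 2.02], [-1.57, 1.55], [0.28, 2.44], [-1.29, 4.43], [0.15, 1.84], [-2.92, 2.92]. Speed limits (rad/s): [2.57, 2.57, 3.14, 3.14, 3.14, 3.14, 3.14].

INTERFACE

Orientations are given as a unit quaternion [x, y, z, w].
In Python, from workcell import env gives the robot as it stands.
- The arm moves only by the shell command python3 -m handwheel 'ROWS' [FORCE]. ROWS is JSON, a list of rows, each an object of numbers: "dx", "dy", "dz": the shift along the tool's x, y, z in mm; "ax", "ay", "az": the turn, a rotation vector about the tool's x, y, z in rad; "jaw": the opening, from 0 (shut) to 1 (fully open). A call has 1 to 8 rows; each row shifts and turns the pose as measured when the row begins, along the tool's axes as they then stand; what a row does not reach is not made up. A row lasts 1/8 s, in which the tool goes at most 62.5 mm and 10.7 degrees, less where a joint would pass 70% of its speed; a pose out of reach is approached as far as the arm can. A call is refused whole if a number of a shift passes 62.5 or a number of a turn 0.188, either way. A call with a gripper value outside its range is refused whole. The fingers move at their own pace and stop on an object; FORCE is the grip in N (left out, the last holds). Time passes only in rows, so rows that do not move let the fingers close. It gives the time, the measured TCP pose, the force and the opening at its end, in the units of the state.
- env.read_state(): the state, without advancing time (a new reading comes with each control period).
- env.snapshot(name): name is "side" or "top" or "wrist"; returns the picture (480x640x3 uint8, blue, green, red); there is no depth.
- env.camera_params(name): a dict with "fx", "fy", "cx", "cy" (pixels), "eye" and "orientation" of the camera in the world; the wrist camera has in their place "hand_eye" (4x4, takes a point from camera to tool coordinates, whose origin is the TCP and whose axes are the flange's). Camera axes: x right, y down, z forward; pixel columns grow to the right and rows downward; lengths in m; the calibration is good to about 2 mm. A picture is of the moment at which its call begins: read the wrist's pose just before it. camera_params takes no time and is no camera call.
- env.finish_job(): hands the job in, once; it reports no verdict.
The state is a dict: "time_s": time; "qpos": joint angles; "dq": joint speeds; "effort": joint torques, N m; "position": TCP position; "tool_rot": TCP orientation; "ft_force": force on the tool from outside, world axes, zero at the start; "wrist_torque": the same for the moment, N m; "finger_gap": finger opening in m.
Only numpy, scipy, OpenCV 4.12 (cv2) and the standard library are available. Lean on these libraries where they do the work, as an engineer would, in place of code of your own. Each camera call takes 0.05 s, during which the arm holds its last target. There are 200 camera calls.

## Working session

There is one attempt and no reset: what is moved stays moved. The work goes in short steps, Python scripts to look and compute and a shell command to move; the robot and the scene stay as the last step left them, time stands still between calls to the robot, and variables do not carry over. Pictures are saved under pics/ and viewed, about 8 in all and at most 12, crops included, and the job is handed in when it is done.

```bash
mkdir -p pics; ls
python3 - <<'E'
from workcell import env
import cv2
for n in("top","side"):
    cv2.imwrite(f"pics/{n}0.png",env.snapshot(n)); print(n,env.camera_params(n))
print(env.camera_params("wrist"));print(env.read_state())
E
```

```text
pics
top {'fx': 478.206089948582, 'fy': 478.206089948582, 'cx': 319.35599582129373, 'cy': 236.83545038202962, 'eye': array([0.42488004, 0.02563847, 1.14149222]), 'orientation': array([ 0.71292892, -0.69826718,  0.04618758, -0.04496667])}
side {'fx': 506.51988571957145, 'fy': 506.51988571957145, 'cx': 319.2326226886362, 'cy': 244.96548168636284, 'eye': array([0.40256836, 0.76044518, 0.61391227]), 'orientation': array([-0.09728219,  0.88370798, -0.45369818,  0.06127275])}
{'fx': 367.29807058196445, 'fy': 367.29807058196445, 'cx': 310.78391324647515, 'cy': 240.580383846541, 'hand_eye': array([[ 8.61894333e-04, -9.54818396e-01, -2.97188639e-01,
         7.64695970e-02],
       [ 9.99999627e-01,  8.38203129e-04,  2.07148713e-04,
         2.94774915e-05],
       [ 5.13150453e-05, -2.97188706e-01,  9.54818763e-01,
        -1.41998024e-01],
       [ 0.00000000e+00,  0.00000000e+00,  0.00000000e+00,
         1.00000000e+00]])}
{'time_s': 0.1, 'qpos': array([-1.37402659,  0.46830488, -0.01161065,  1.60355261,  0.00599243,
        1.07142093, -0.05628796]), 'dq': array([-0.00044493, -0.00103685,  0.000619  , -0.00304016, -0.00058827,
       -0.00154348, -0.00086802]), 'effort': array([ 1.11877169e-03, -5.33522487e+01,  2.15502502e-02, -2.51964712e+01,
        1.14972243e-02,  4.39272975e-03,  1.29239936e-05]), 'position': array([0.15429592, 0.63088529, 0.23041463]), 'tool_rot': array([ 1.19622157e-01,  9.92819147e-01, -8.24363291e-04, -4.48828549e-05]), 'ft_force': array([0.23025021, 0.61863221, 0.22178459]), 'wrist_torque': array([-0.00589208,  0.00920064, -0.03491556]), 'finger_gap': 0.08537314280048924}
```

View pics/top0.png

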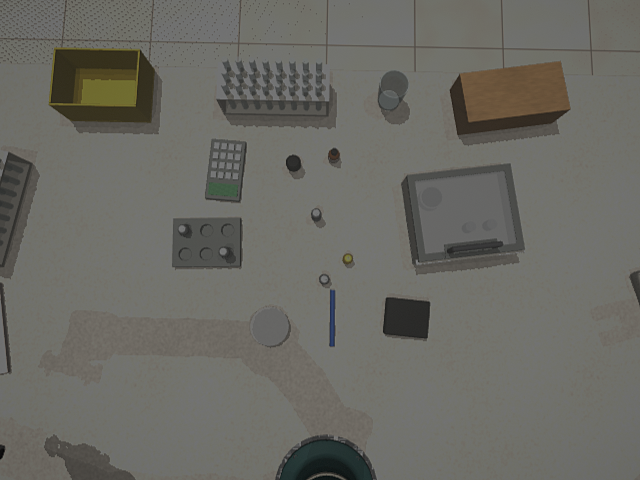

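View pics/side0.png

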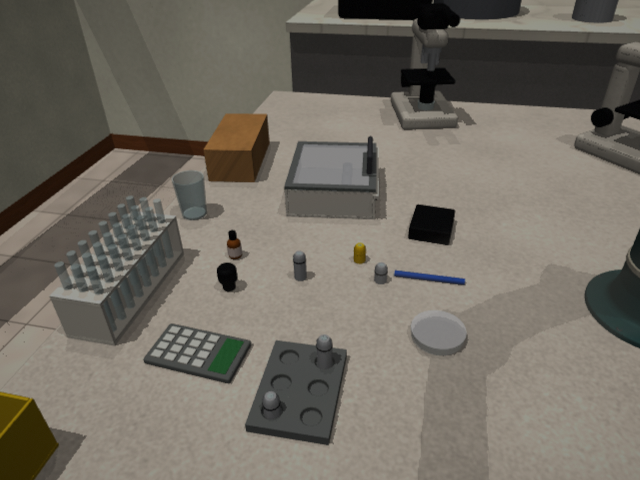

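The top view shows the long stray at (316,214), the short stray at (324,280) with the yellow look-alike at (348,258), the rack refs at (183,230) and (225,252), and the dry box at upper right with its handle at (474,248). The side view shows the near-left ref is short and the far-right one is long. So the far-x row is the short one and the near-x row is the long one.

```bash
cat > h.py <<'E'
from workcell import env
import cv2, numpy as np
from scipy.spatial.transform import Rotation as R
def ray(n,u,v,st=None):
    p=env.camera_params(n); d=np.array([(u-p['cx'])/p['fx'],(v-p['cy'])/p['fy'],1.])
    if n=="wrist":
        T=np.eye(4);T[:3,:3]=R.from_quat(st['tool_rot']).as_matrix();T[:3,3]=st['position']
        M=T@p['hand_eye'];return M[:3,3],M[:3,:3]@d
    return p['eye'],R.from_quat(p['orientation']).as_matrix()@d
def onz(n,u,v,z,st=None):
    e,d=ray(n,u,v,st);return e+d*(z-e[2])/d[2]
def proj(n,P,st=None):
    e,_=ray(n,0,0,st); p=env.camera_params(n)
    M=np.array([ray(n,p['cx'],p['cy'],st)[1]*0]*3) if 0 else None
    z=ray(n,p['cx'],p['cy'],st)[1];x=(ray(n,p['cx']+p['fx'],p['cy'],st)[1]-z);y=(ray(n,p['cx'],p['cy']+p['fy'],st)[1]-z)
    c=np.array([x,y,z])@(np.asarray(P)-e);return p['cx']+p['fx']*c[0]/c[2],p['cy']+p['fy']*c[1]/c[2]
def totool(P,st):  # world point -> tool coordinates, mm
    return R.from_quat(st['tool_rot']).as_matrix().T@(np.asarray(P)-st['position'])*1000
E
python3 - <<'E'
from h import *
im=cv2.imread("pics/top0.png")
c=np.clip(im[145:295,165:365].astype(float)*2,0,255).astype('uint8')
cv2.imwrite("pics/crop1.png",cv2.resize(c,(800,600),interpolation=cv2.INTER_CUBIC))
for k,u,v,z in[("long",316,214,.058),("short",324,279,.038),("yellow",348,258,.038),("refS",183,229,.046),("refL",225,252,.066),("marker end",332,291,.006),("handleL",446,249,.12),("handleR",502,243,.12),("boxFL",414,263,.078),("boxFR",523,249,.078),("rackTL",173,219,.016),("rackTR",241,218,.016),("rackBL",173,267,.016),("rackBR",241,267,.016)]:
    print(k,onz("top",u,v,z).round(4))
g=cv2.cvtColor(im,cv2.COLOR_BGR2GRAY)
E
```

```text
long [0.6182 0.034  0.058 ]
short [0.4705 0.0125 0.038 ]
yellow [ 0.5201 -0.0421  0.038 ]
refS [0.5787 0.3409 0.046 ]
refL [0.5254 0.2374 0.066 ]
marker end [ 0.4439 -0.0073  0.006 ]
handleL [ 0.5368 -0.2474  0.12  ]
handleR [ 0.5523 -0.3682  0.12  ]
boxFL [ 0.5085 -0.1868  0.078 ]
boxFR [ 0.545 -0.431  0.078]
rackTL [0.6064 0.3747 0.016 ]
rackTR [0.6122 0.2129 0.016 ]
rackBL [0.4922 0.3679 0.016 ]
rackBR [0.4955 0.208  0.016 ]
```

View pics/crop1.png

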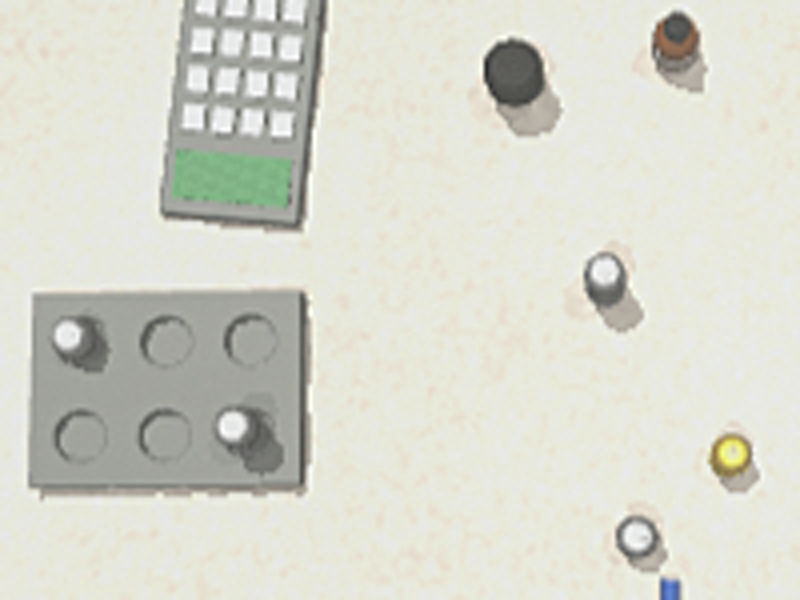

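The crop shows the long nose at (605,270), the short nose at (638,536), the free near-left pocket at (81,436) and the free far-right pocket at (251,341).

Run:
```python
from h import *
f=lambda a,b,z:onz("top",a/4+165-.375,b/4+145-.375,z).round(4)
for k,a,b,z in[("long",605,269,.058),("short",638,536,.038),("pNL",81,436,.016),("pNM",165,436,.016),("pFM",167,341,.016),("pFR",251,341,.016),("refS",68,336,.046),("refL",234,428,.066)]:
    P=f(a,b,z);print(k,P)
st=env.read_state();print(totool(f(605,269,.058),st))
```

```text
long [0.6232 0.0344 0.058 ]
short [0.4713 0.0122 0.038 ]
pNL [0.5243 0.3418 0.016 ]
pNM [0.5253 0.2922 0.016 ]
pFM [0.5819 0.2939 0.016 ]
pFR [0.583  0.2441 0.016 ]
refS [0.5795 0.3441 0.046 ]
refL [0.5262 0.2417 0.066 ]
[-597.14692076 -467.75260236  173.25010533]
```

```bash
python3 -m handwheel '[{"dx":-60,"az":-0.12},{"dx":-62,"dy":-62,"az":-0.12}]'
```

```text
schema error: expected keys dx, dy, dz, ax, ay, az, jaw
```

```bash
python3 -m handwheel '[{"dx":-45,"dy":-40,"dz":0,"ax":0,"ay":0,"az":-0.12,"jaw":1},{"dx":-45,"dy":-40,"dz":0,"ax":0,"ay":0,"az":-0.12,"jaw":1},{"dx":-35,"dy":-50,"dz":0,"ax":0,"ay":0,"az":0,"jaw":0.7},{"dx":-35,"dy":-50,"dz":0,"ax":0,"ay":0,"az":0,"jaw":0.7},{"dx":-35,"dy":-50,"dz":0,"ax":0,"ay":0,"az":0,"jaw":0.7},{"dx":-35,"dy":-50,"dz":0,"ax":0,"ay":0,"az":0,"jaw":0.7},{"dx":-35,"dy":-50,"dz":0,"ax":0,"ay":0,"az":0,"jaw":0.7},{"dx":-35,"dy":-50,"dz":0,"ax":0,"ay":0,"az":0,"jaw":0.7}]' 40
python3 -c "
from h import *
st=env.read_state();print(totool([.6232,.0344,.058],st),st['position'],R.from_quat(st['tool_rot']).as_matrix().round(3))"
```

```text
time_s: 1.1
position: [0.4443, 0.2323, 0.2277]
tool_rot: [-0.009, 1.0, -0.002, -0.001]
ft_force: [1.2, 1.2, 0.1]
finger_gap: 0.0599
[-175.61929767 -200.68411173  169.76084439] [0.44430885 0.23226292 0.22765617] [[-1.    -0.019 -0.003]
 [-0.019  1.    -0.003]
 [ 0.003 -0.003 -1.   ]]
```

```bash
python3 -m handwheel '[{"dx":-40,"dy":-46,"dz":10,"ax":0,"ay":0,"az":0,"jaw":0.7},{"dx":-40,"dy":-46,"dz":10,"ax":0,"ay":0,"az":0,"jaw":0.7},{"dx":-40,"dy":-46,"dz":10,"ax":0,"ay":0,"az":0.0,"jaw":0.7},{"dx":-40,"dy":-46,"dz":10,"ax":0,"ay":0,"az":0,"jaw":0.7},{"dx":-15,"dy":-17,"dz":40,"ax":0,"ay":0,"az":0,"jaw":0.7},{"dx":0,"dy":0,"dz":20,"ax":0,"ay":0,"az":0,"jaw":0.7}]'
cat >> h.py <<'E'
def look(fn,nose_z,guess,sat=80,r=45):
    st=env.read_state(); im=env.snapshot("wrist"); cv2.imwrite(fn,im)
    u,v=proj("wrist",guess,st); print("guess px",round(u),round(v)); return st,im
E
python3 - <<'E'
from h import *
st,im=look("pics/w1.png",.058,[.6232,.0344,.058]); print(totool([.6232,.0344,.058],st),st['position'])
E
```

```text
time_s: 1.85
position: [0.6276, 0.0244, 0.1263]
tool_rot: [-0.006, 1.0, -0.002, 0.001]
ft_force: [-0.7, 0.8, -0.2]
finger_gap: 0.0597
guess px 328 251
[ 4.34516585 10.34151818 68.26664318] [0.62756678 0.0244117  0.12631784]
```

View pics/w1.png

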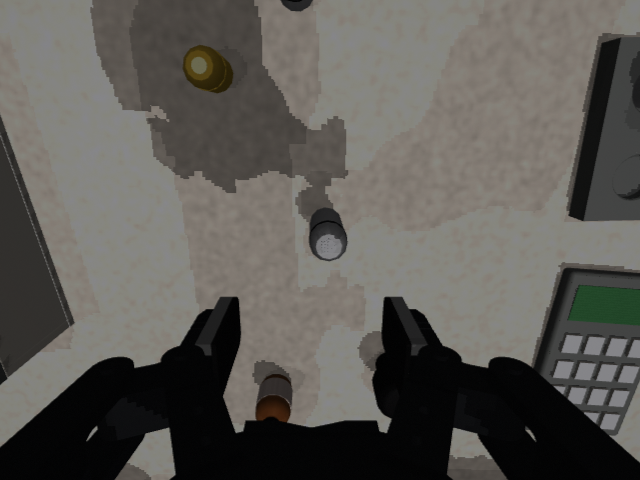

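The wrist view shows the long nose at (328,245), within about 3 mm of the prediction, with clear space for the fingers.

```bash
python3 -m handwheel '[{"dx":6,"dy":10,"dz":20,"ax":0,"ay":0,"az":0,"jaw":0.7},{"dx":0,"dy":0,"dz":40,"ax":0,"ay":0,"az":0,"jaw":0.7},{"dx":0,"dy":0,"dz":36,"ax":0,"ay":0,"az":0,"jaw":0.7},{"dx":0,"dy":0,"dz":0,"ax":0,"ay":0,"az":0,"jaw":0.7}]'
python3 -c "
from h import *
st=env.read_state();print(totool([.621,.0344,.03],st))"
```

```text
time_s: 2.4
position: [0.6195, 0.036, 0.0265]
tool_rot: [-0.007, 1.0, -0.002, -0.001]
ft_force: [-0.5, 0.2, 0.4]
finger_gap: 0.0595
[-1.50517999 -1.62831546 -3.49263899]
```

```bash
python3 -m handwheel '[{"dx":-1,"dy":-1.5,"dz":-2,"ax":0,"ay":0,"az":0,"jaw":0.0},{"dx":0,"dy":0,"dz":0,"ax":0,"ay":0,"az":0,"jaw":0.0},{"dx":0,"dy":0,"dz":0,"ax":0,"ay":0,"az":0,"jaw":0},{"dx":0,"dy":0,"dz":0,"ax":0,"ay":0,"az":0,"jaw":0},{"dx":0,"dy":0,"dz":0,"ax":0,"ay":0,"az":0,"jaw":0},{"dx":0,"dy":0,"dz":0,"ax":0,"ay":0,"az":0,"jaw":0}]' 40
```

```text
time_s: 3.15
position: [0.6236, 0.035, 0.0342]
tool_rot: [-0.007, 1.0, -0.001, 0.002]
ft_force: [0.9, -0.9, -1.7]
finger_gap: 0.0219
```

```bash
python3 -m handwheel '[{"dx":0,"dy":0,"dz":-40,"ax":0,"ay":0,"az":0,"jaw":0},{"dx":0,"dy":0,"dz":-50,"ax":0,"ay":0,"az":0,"jaw":0},{"dx":14,"dy":50,"dz":0,"ax":0,"ay":0,"az":0,"jaw":0},{"dx":14,"dy":50,"dz":0,"ax":0,"ay":0,"az":0,"jaw":0},{"dx":14,"dy":50,"dz":0,"ax":0,"ay":0,"az":0,"jaw":0},{"dx":14,"dy":50,"dz":0,"ax":0,"ay":0,"az":0,"jaw":0},{"dx":14,"dy":50,"dz":0,"ax":0,"ay":0,"az":0,"jaw":0},{"dx":14,"dy":40,"dz":0,"ax":0,"ay":0,"az":0,"jaw":0}]'
python3 - <<'E'
from h import *
P=[.5243,.3418,.016]
st,im=look("pics/w2.png",.058,P); print(totool(P,st),st['position'],st['finger_gap'],R.from_quat(st['tool_rot']).as_matrix().round(3)[:,2])
E
```

```text
time_s: 4.15
position: [0.5357, 0.3271, 0.1251]
tool_rot: [-0.002, 1.0, -0.002, 0.003]
ft_force: [-0.1, 0.3, -1.3]
finger_gap: 0.0222
guess px 332 222
[ 12.03646963  15.17945026 108.95994055] [0.53574046 0.32712929 0.12509375] 0.022186376937831848 [ 0.006 -0.004 -1.   ]
```

View pics/w2.png

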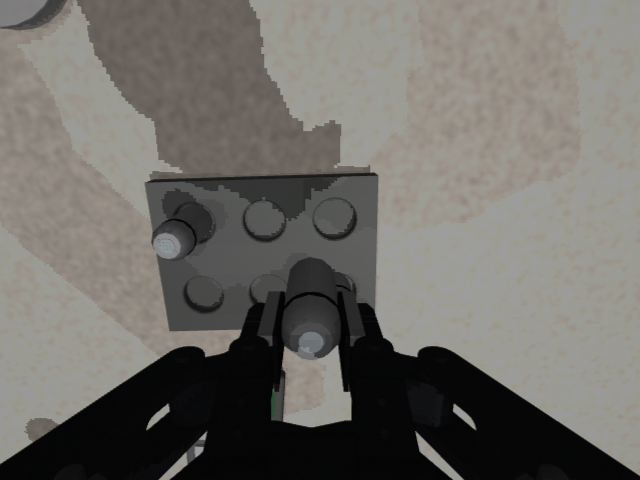

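Pocket near-left rim centre is at (334,217) and the nose of the held objective is at (311,343).

Run:
```python
from h import *
st=env.read_state()
p=onz("wrist",334,217,.016,st);
n=onz("wrist",311,343,st['position'][2]+.024,st);print(p,n,"refS?",onz("wrist",265,219,.016,st),onz("wrist",204,293,.016,st))
print("nose tool",totool(n,st),"pocket tool",totool(p,st))
for a in(0,.012): print(proj("wrist",[n[0]-a,n[1],st['position'][2]-.034],st))
```

```text
[0.51674445 0.35102957 0.016     ] [0.5319038  0.33493111 0.14890573] refS? [0.51874813 0.30261077 0.016     ] [0.57636388 0.25545132 0.016     ]
nose tool [  0.20548859   0.26255327 -24.00089662] pocket tool [ 15.70557697  16.48199459 108.85081687]
(np.float64(310.8756306044139), np.float64(279.6582468717719))
(np.float64(311.1530429934099), np.float64(257.9402263559408))
```

```bash
python3 -m handwheel '[{"dx":11,"dy":8,"dz":20,"ax":0,"ay":0,"az":0,"jaw":0},{"dx":0,"dy":0,"dz":36,"ax":0,"ay":0,"az":0,"jaw":0},{"dx":0,"dy":0,"dz":0,"ax":0,"ay":0,"az":0,"jaw":0},{"dx":0,"dy":0,"dz":0,"ax":0,"ay":0,"az":0,"jaw":0}]'
python3 - <<'E'
from h import *
P=[.5225,.3425,.016]
st,im=look("pics/w3.png",.058,P); print(totool(P,st),st['position'],np.abs(st['dq']).max())
c=np.clip(im[180:390,190:470].astype(float)*2,0,255).astype('uint8')
cv2.imwrite("pics/w3c.png",cv2.resize(c,(800,600),interpolation=cv2.INTER_CUBIC))
E
```

```text
time_s: 4.7
position: [0.5205, 0.3457, 0.0689]
tool_rot: [-0.008, 1.0, 0.001, 0.003]
ft_force: [0.2, -0.0, -0.8]
finger_gap: 0.0224
guess px 305 270
[-1.6882051  -3.29059445 52.86842112] [0.5204956  0.34566128 0.06886527] 0.015155908639571638
```

View pics/w3c.png

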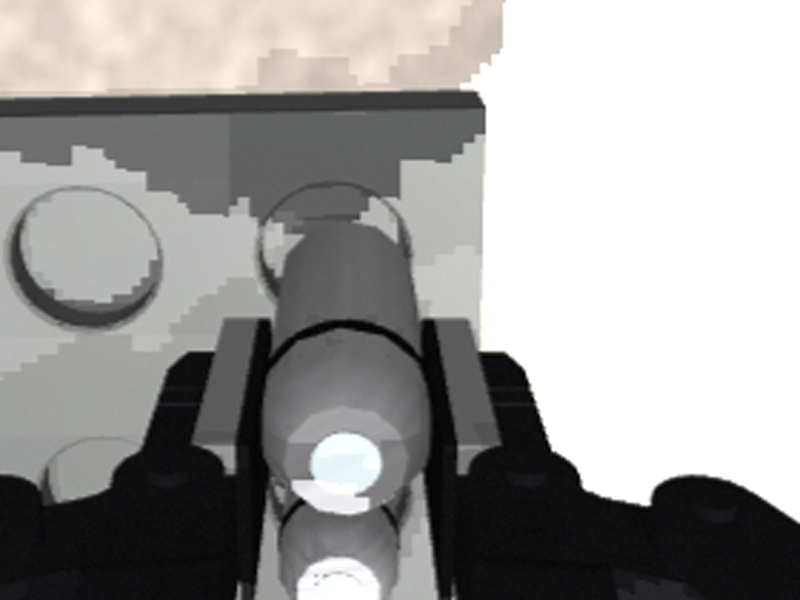

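The crop shows the target pocket rim centre at about (336,252) and the barrel bottom at (346,~290). The objective needs about 2 mm in −y and about 1 mm in +x.

```bash
python3 -m handwheel '[{"dx":-1.2,"dy":-2,"dz":6,"ax":0,"ay":0,"az":0,"jaw":0},{"dx":0,"dy":0,"dz":6,"ax":0,"ay":0,"az":0,"jaw":0},{"dx":0,"dy":0,"dz":0,"ax":0,"ay":0,"az":0,"jaw":0}]'
python3 - <<'E'
from h import *
P=[.5212,.3433,.016]
st=env.read_state(); print(totool(P,st),st['position'],st['ft_force'])
E
```

```text
time_s: 5.12
position: [0.5235, 0.3431, 0.0584]
tool_rot: [-0.007, 1.0, 0.002, 0.004]
ft_force: [-0.1, -0.3, -1.1]
finger_gap: 0.0221
[ 2.58860738  0.05897675 42.41966904] [0.52346005 0.34311924 0.0584381 ] [-0.11154245 -0.25070366 -1.05073846]
```

```bash
python3 -m handwheel '[{"dx":1.7,"dy":0.4,"dz":5,"ax":0,"ay":0,"az":0,"jaw":0},{"dx":0,"dy":0,"dz":4,"ax":0,"ay":0,"az":0,"jaw":0},{"dx":0,"dy":0,"dz":4,"ax":0,"ay":0,"az":0,"jaw":0},{"dx":0,"dy":0,"dz":0,"ax":0,"ay":0,"az":0,"jaw":0}]'
```

```text
time_s: 5.62
position: [0.5217, 0.3437, 0.0445]
tool_rot: [-0.007, 1.0, 0.002, 0.004]
ft_force: [-0.6, 0.0, -0.8]
finger_gap: 0.022
```

```bash
python3 -m handwheel '[{"dx":0,"dy":0,"dz":3,"ax":0,"ay":0,"az":0,"jaw":0},{"dx":0,"dy":0,"dz":0,"ax":0,"ay":0,"az":0,"jaw":0}]'; python3 -m handwheel '[{"dx":0,"dy":0,"dz":0,"ax":0,"ay":0,"az":0,"jaw":0.6},{"dx":0,"dy":0,"dz":0,"ax":0,"ay":0,"az":0,"jaw":0.6},{"dx":0,"dy":0,"dz":0,"ax":0,"ay":0,"az":0,"jaw":0.6},{"dx":0,"dy":0,"dz":-40,"ax":0,"ay":0,"az":0,"jaw":0.6},{"dx":0,"dy":0,"dz":-50,"ax":0,"ay":0,"az":0,"jaw":0.6},{"dx":0,"dy":-50,"dz":0,"ax":0,"ay":0,"az":0,"jaw":0.6},{"dx":0,"dy":-60,"dz":0,"ax":0,"ay":0,"az":0,"jaw":0.6},{"dx":5,"dy":-60,"dz":0,"ax":0,"ay":0,"az":0,"jaw":0.6}]'
python3 - <<'E'
from h import *
P=[.4713,.0122,.038]
st=env.read_state(); print(totool(P,st),st['position'])
cv2.imwrite("pics/top1.png",env.snapshot("top"))
E
```

```text
time_s: 5.88
position: [0.5218, 0.3438, 0.0414]
tool_rot: [-0.007, 1.0, 0.002, 0.004]
ft_force: [-0.8, 0.5, -1.6]
finger_gap: 0.0225
time_s: 6.88
position: [0.5199, 0.176, 0.1349]
tool_rot: [-0.012, 1.0, 0.004, 0.007]
ft_force: [1.0, -1.0, -0.0]
finger_gap: 0.0513
[  53.84998997 -163.32732212   94.89063192] [0.51988596 0.17601743 0.13486652]
```

```bash
python3 -m handwheel '[{"dx":18,"dy":-50,"dz":0,"ax":0.008,"ay":0.014,"az":0.024,"jaw":0.6},{"dx":18,"dy":-55,"dz":0,"ax":0,"ay":0,"az":0,"jaw":0.6},{"dx":16,"dy":-54,"dz":10,"ax":0,"ay":0,"az":0,"jaw":0.6},{"dx":0,"dy":0,"dz":10,"ax":0,"ay":0,"az":0,"jaw":0.6},{"dx":0,"dy":0,"dz":0,"ax":0,"ay":0,"az":0,"jaw":0.6}]'
python3 - <<'E'
from h import *
P=[.4713,.0122,.038]
st,im=look("pics/w4.png",.038,P); print(totool(P,st),st['position'],st['tool_rot'],np.abs(st['dq']).max())
t=cv2.imread("pics/top1.png")[210:275,165:250]
t=cv2.resize(np.clip(t*2.,0,255).astype('uint8'),(400,306))
o=np.zeros((480+306,640,3),'uint8');o[:480]=im;o[480:,:400]=t
cv2.imwrite("pics/m4.png",cv2.resize(o,None,fx=.76,fy=.76))
E
```

```text
time_s: 7.55
position: [0.4672, 0.0026, 0.1163]
tool_rot: [0.008, 1.0, -0.002, 0.001]
ft_force: [0.1, -0.0, 0.0]
finger_gap: 0.0515
guess px 326 258
[-3.86042031  9.99090617 78.26154421] [0.46716781 0.00264281 0.11630182] [ 8.16945558e-03  9.99963605e-01 -2.35309646e-03  7.15734432e-04] 0.023986881801900808
```

View pics/m4.png

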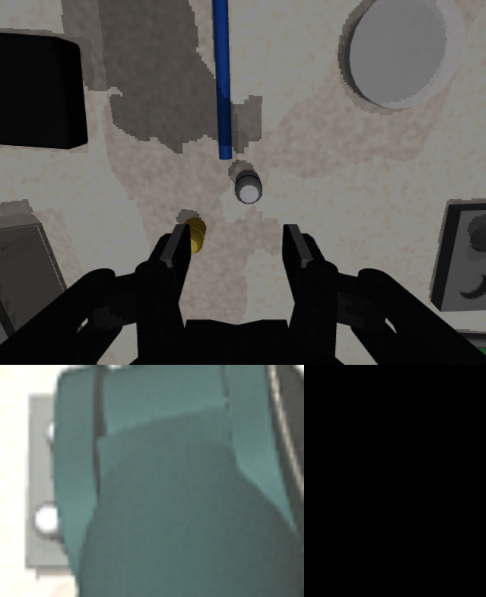

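Short nose is at about (328,256) full-scale, within 1 mm of the prediction. The long one's nose shows in its pocket in the top inset.

```bash
python3 -m handwheel '[{"dx":-3,"dy":11,"dz":20,"ax":0,"ay":0,"az":0,"jaw":0.6},{"dx":0,"dy":0,"dz":40,"ax":0,"ay":0,"az":0,"jaw":0.6},{"dx":0,"dy":0,"dz":34,"ax":0,"ay":0,"az":0,"jaw":0.6},{"dx":0,"dy":0,"dz":0,"ax":0,"ay":0,"az":0,"jaw":0.6},{"dx":0,"dy":0,"dz":0,"ax":0,"ay":0,"az":0,"jaw":0.6}]'
python3 -c "
from h import *
st=env.read_state();print(totool([.472,.013,.013],st))"
```

```text
time_s: 8.22
position: [0.4767, 0.0213, 0.0229]
tool_rot: [0.002, 1.0, -0.001, 0.005]
ft_force: [0.3, 0.6, 0.2]
finger_gap: 0.0518
[ 4.77971353 -8.34135853  9.88838153]
```

```bash
python3 -m handwheel '[{"dx":4,"dy":-8,"dz":0,"ax":0,"ay":0.008,"az":0,"jaw":0.6},{"dx":0,"dy":0,"dz":8,"ax":0,"ay":0,"az":0,"jaw":0.6},{"dx":0,"dy":0,"dz":0,"ax":0,"ay":0,"az":0,"jaw":0.6}]'
python3 -c "
from h import *
st=env.read_state();print(totool([.472,.013,.013],st))"
```

```text
time_s: 8.6
position: [0.4745, 0.0134, 0.0173]
tool_rot: [0.002, 1.0, -0.0, 0.003]
ft_force: [0.1, 0.3, -0.2]
finger_gap: 0.0512
[ 2.56962824 -0.3782575   4.27523578]
```

```bash
python3 -m handwheel '[{"dx":2.5,"dy":0,"dz":4,"ax":0,"ay":0.006,"az":0,"jaw":0.4},{"dx":0,"dy":0,"dz":0,"ax":0,"ay":0,"az":0,"jaw":0},{"dx":0,"dy":0,"dz":0,"ax":0,"ay":0,"az":0,"jaw":0},{"dx":0,"dy":0,"dz":0,"ax":0,"ay":0,"az":0,"jaw":0},{"dx":0,"dy":0,"dz":0,"ax":0,"ay":0,"az":0,"jaw":0}]' 40
python3 -c "
from h import *
st=env.read_state();print(totool([.472,.013,.013],st),totool([.583,.2441,.13],st))"
```

```text
time_s: 9.22
position: [0.4721, 0.0133, 0.0133]
tool_rot: [0.002, 1.0, -0.0, 0.0]
ft_force: [1.0, -1.4, 0.1]
finger_gap: 0.0223
[ 0.06092826 -0.28627476  0.27846611] [-109.9908114   231.23132547 -116.79170679]
```

```bash
python3 -m handwheel '[{"dx":0,"dy":0,"dz":-50,"ax":0,"ay":0,"az":0,"jaw":0},{"dx":0,"dy":0,"dz":-55,"ax":0,"ay":0,"az":0,"jaw":0},{"dx":-22,"dy":46,"dz":0,"ax":0,"ay":0,"az":0,"jaw":0},{"dx":-22,"dy":46,"dz":0,"ax":0,"ay":0,"az":0,"jaw":0},{"dx":-22,"dy":46,"dz":0,"ax":0,"ay":0,"az":0,"jaw":0},{"dx":-22,"dy":46,"dz":0,"ax":0,"ay":0,"az":0,"jaw":0},{"dx":-16,"dy":38,"dz":0,"ax":0,"ay":0,"az":0,"jaw":0},{"dx":0,"dy":0,"dz":0,"ax":0,"ay":0,"az":0,"jaw":0}]'
python3 -c "
from h import *
st=env.read_state();print(totool([.580,.2465,.045],st),st['finger_gap'])"
```

```text
time_s: 10.22
position: [0.5794, 0.2414, 0.1203]
tool_rot: [0.004, 1.0, 0.0, -0.001]
ft_force: [-0.2, -0.3, -0.8]
finger_gap: 0.0224
[-0.66372171  5.08881588 75.32103015] 0.02235537182796632
```

```bash
python3 -m handwheel '[{"dx":-0.5,"dy":5,"dz":30,"ax":0,"ay":0,"az":0,"jaw":0},{"dx":0,"dy":0,"dz":36,"ax":0,"ay":0,"az":0,"jaw":0},{"dx":0,"dy":0,"dz":0,"ax":0,"ay":0,"az":0,"jaw":0},{"dx":0,"dy":0,"dz":0,"ax":0,"ay":0,"az":0,"jaw":0}]'
python3 - <<'E'
from h import *
P=[.580,.2465,.016]
st,im=look("pics/w5.png",.058,P); print(totool(P,st),st['position'],st['tool_rot'],np.abs(st['dq']).max())
c=np.clip(im[180:390,190:470].astype(float)*2,0,255).astype('uint8')
cv2.imwrite("pics/w5c.png",cv2.resize(c,(800,600),interpolation=cv2.INTER_CUBIC))
E
```

```text
time_s: 10.72
position: [0.5796, 0.2433, 0.0537]
tool_rot: [0.005, 1.0, -0.001, -0.001]
ft_force: [0.7, -0.5, -0.6]
finger_gap: 0.0224
guess px 317 278
[-0.45355343  3.23473298 37.66605924] [0.57958426 0.24332316 0.05367142] [ 4.62948389e-03  9.99988627e-01 -7.15051686e-04 -8.95841608e-04] 0.020107319069140484
```

View pics/w5c.png

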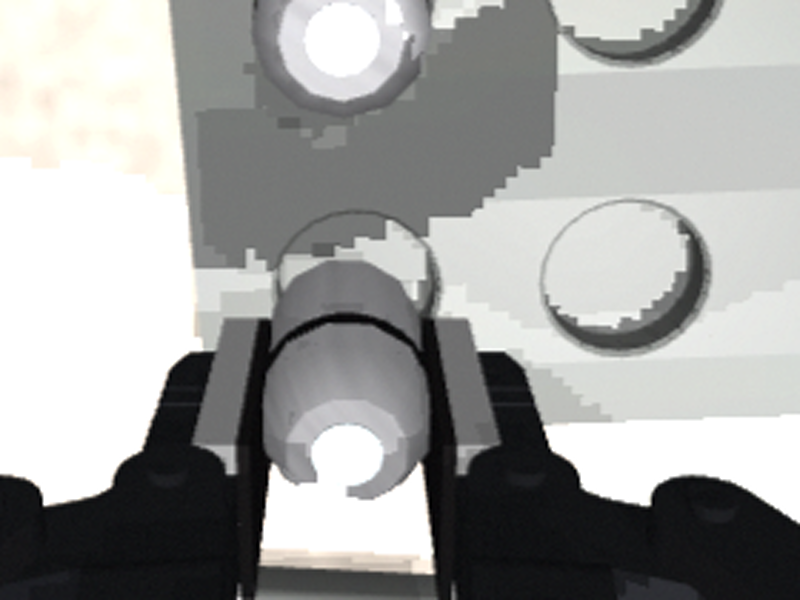

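Pocket rim centre is at about (358,290) in the crop and barrel bottom at x≈346. I'll check the offset of the held part numerically.

Run:
```python
from h import *
st=dict(env.read_state()); Rm=R.from_quat(st['tool_rot']).as_matrix()
q=lambda t:proj("wrist",st['position']+Rm@np.array(t)/1000,st)
print("far edge model",q([12,0,13.3]),"obs 311.1 271"); print("nose model",q([0,0,-24.7]),"obs",190+346/2.857,180+458/2.857)
for P in([.580,.2465,.016],[.5818,.2457,.016]):
  t=totool(P,st); print("pocket",t.round(1),"far rim model",q(t+[15,0,0]),"obs",190+358/2.857,180+212/2.857)
print(st['position'])
```

```text
far edge model (np.float64(310.4023873623498), np.float64(274.33409321776094)) obs 311.1 271
nose model (np.float64(310.3031616460147), np.float64(344.5605642629397)) obs 311.1060553027651 340.30801540077005
pocket [-0.7  3.4 37.6] far rim model (np.float64(316.98943032145127), np.float64(252.1118530998105)) obs 315.30626531326567 254.20371018550927
pocket [-2.5  2.6 37.6] far rim model (np.float64(315.45895734388245), np.float64(255.40688806662595)) obs 315.30626531326567 254.20371018550927
[0.57935    0.24318018 0.05362875]
```

```bash
python3 -m handwheel '[{"dx":-3.3,"dy":2.1,"dz":5,"ax":0,"ay":0,"az":0,"jaw":0},{"dx":0,"dy":0,"dz":8,"ax":0,"ay":0,"az":0,"jaw":0},{"dx":0,"dy":0,"dz":5,"ax":0,"ay":0,"az":0,"jaw":0},{"dx":0,"dy":0,"dz":0,"ax":0,"ay":0,"az":0,"jaw":0}]'
python3 -c "
from h import *
st=env.read_state();print(totool([.57935+.0033,.2432+.0021,.0225],st))"
```

```text
time_s: 11.28
position: [0.5845, 0.2457, 0.0373]
tool_rot: [0.005, 1.0, 0.0, 0.001]
ft_force: [0.1, 0.2, -1.0]
finger_gap: 0.0221
[ 1.84569855 -0.40286946 14.7645757 ]
```

```bash
python3 -m handwheel '[{"dx":1.8,"dy":-0.4,"dz":4,"ax":0,"ay":0,"az":0,"jaw":0},{"dx":0,"dy":0,"dz":4,"ax":0,"ay":0,"az":0,"jaw":0},{"dx":0,"dy":0,"dz":3,"ax":0,"ay":0,"az":0,"jaw":0},{"dx":0,"dy":0,"dz":0,"ax":0,"ay":0,"az":0,"jaw":0}]'
```

```text
time_s: 11.78
position: [0.5824, 0.2453, 0.0254]
tool_rot: [0.005, 1.0, 0.0, 0.001]
ft_force: [-0.1, 0.8, -0.8]
finger_gap: 0.0225
```

```bash
python3 -m handwheel '[{"dx":0,"dy":0,"dz":3.5,"ax":0,"ay":0,"az":0,"jaw":0},{"dx":0,"dy":0,"dz":0,"ax":0,"ay":0,"az":0,"jaw":0},{"dx":0,"dy":0,"dz":0,"ax":0,"ay":0,"az":0,"jaw":0.6},{"dx":0,"dy":0,"dz":0,"ax":0,"ay":0,"az":0,"jaw":0.6},{"dx":0,"dy":0,"dz":0,"ax":0,"ay":0,"az":0,"jaw":0.6},{"dx":0,"dy":0,"dz":-50,"ax":0,"ay":0,"az":0,"jaw":0.6},{"dx":0,"dy":0,"dz":-60,"ax":0,"ay":0,"az":0,"jaw":0.6},{"dx":0,"dy":0,"dz":-60,"ax":0,"ay":0,"az":0,"jaw":0.6}]'
python3 - <<'E'
from h import *
st=env.read_state(); print(st['position'],st['qpos'].round(2),totool([.56,-.2,.2],st))
E
```

```text
time_s: 12.78
position: [0.5796, 0.2442, 0.191]
tool_rot: [0.005, 1.0, -0.002, -0.004]
ft_force: [1.1, 0.8, 0.4]
finger_gap: 0.0517
[0.57958221 0.24419279 0.19097971] [-0.65  0.48  0.27  1.7  -0.15  0.99  1.23] [  15.33360948 -444.39920666   -6.80347555]
```

```bash
python3 -m handwheel '[{"dx":4,"dy":-60,"dz":-5,"ax":0,"ay":0,"az":0,"jaw":1},{"dx":4,"dy":-60,"dz":0,"ax":0,"ay":0,"az":0,"jaw":1},{"dx":4,"dy":-60,"dz":0,"ax":0,"ay":0,"az":0,"jaw":1},{"dx":4,"dy":-60,"dz":0,"ax":0,"ay":0,"az":0,"jaw":1},{"dx":0,"dy":-30,"dz":0,"ax":0,"ay":0,"az":0.179,"jaw":1},{"dx":0,"dy":-20,"dz":0,"ax":0,"ay":0,"az":0.179,"jaw":1},{"dx":0,"dy":-20,"dz":0,"ax":0,"ay":0,"az":0.179,"jaw":1},{"dx":0,"dy":-20,"dz":0,"ax":0,"ay":0,"az":0.179,"jaw":1}]'
python3 - <<'E'
from h import *
st=env.read_state(); Rm=R.from_quat(st['tool_rot']).as_matrix();print(Rm.round(3),st['qpos'].round(2),totool([.545,-.308,.19],st))
cv2.imwrite("pics/top2.png",env.snapshot("top"))
E
```

```text
time_s: 13.78
position: [0.5433, -0.0881, 0.2052]
tool_rot: [0.364, 0.932, 0.003, 0.005]
ft_force: [0.9, 0.2, 0.2]
finger_gap: 0.0854
[[-0.735  0.678  0.011]
 [ 0.678  0.735  0.003]
 [-0.006  0.009 -1.   ]] [-0.32  0.34  0.52  1.91 -0.22  0.93  1.13] [-150.15691222 -160.74433103   14.60631639]
```

```bash
python3 -m handwheel '[{"dx":-20,"dy":-20,"dz":0,"ax":0,"ay":0,"az":0.172,"jaw":1},{"dx":-25,"dy":-18,"dz":0,"ax":0,"ay":0,"az":0.172,"jaw":1},{"dx":-30,"dy":-12,"dz":0,"ax":0,"ay":0,"az":0.172,"jaw":1},{"dx":-35,"dy":-8,"dz":0,"ax":0,"ay":0,"az":0.172,"jaw":1},{"dx":-40,"dy":0,"dz":0,"ax":0,"ay":0,"az":0,"jaw":1},{"dx":0,"dy":0,"dz":0,"ax":0,"ay":0,"az":0,"jaw":1}]'
python3 - <<'E'
from h import *
P=[.545,-.308,.12]
st,im=look("pics/w6.png",0,P); Rm=R.from_quat(st['tool_rot']).as_matrix();print(Rm.round(3),st['qpos'].round(2),totool(P,st),st['position'],np.abs(st['dq']).max())
t=cv2.imread("pics/top2.png")[210:275,165:250]
t=cv2.resize(np.clip(t*2.,0,255).astype('uint8'),(400,306))
o=np.zeros((480,1040,3),'uint8');o[:,:640]=im;o[:306,640:]=t
cv2.imwrite("pics/m6.png",cv2.resize(o,None,fx=.76,fy=.76))
E
```

```text
time_s: 14.58
position: [0.5557, -0.2593, 0.2058]
tool_rot: [0.661, 0.75, 0.005, 0.004]
ft_force: [-0.3, 0.2, 0.3]
finger_gap: 0.0852
guess px 286 313
[[-0.127  0.992  0.012]
 [ 0.992  0.127  0.003]
 [ 0.002  0.013 -1.   ]] [-0.13  0.49  0.69  1.76 -0.37  1.01  0.83] [-47.0895143  -17.85331436  85.49681126] [ 0.55569537 -0.25929809  0.20578812] 0.05088016368215317
```

View pics/m6.png

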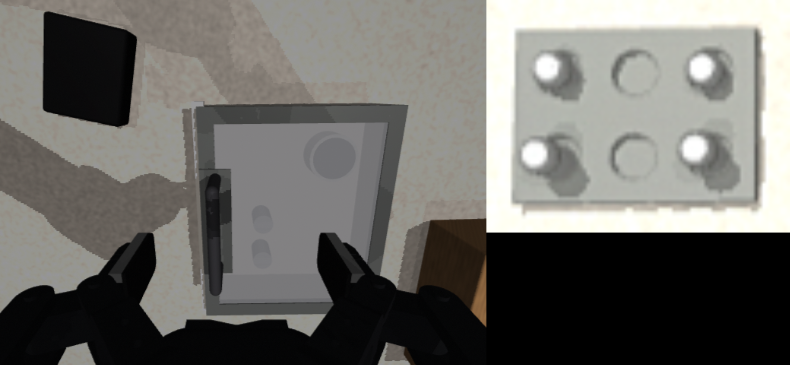

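Rack inset shows all four objectives in pockets, long ones (bigger offset) in the near row and short ones in the far row. The handle bar runs from about (280,234) to (284,382) full-scale.

Run:
```python
from h import *
s={'position':np.array([.5556954,-.25929809,.20578812]),'tool_rot':R.from_matrix(np.linalg.qr(np.array([[-.127,.992,.012],[.992,.127,.003],[.002,.013,-1]]))[0]*[-1,1,1]).as_quat()}
Q=np.array([[-.127,.992,.012],[.992,.127,.003],[.002,.013,-1]]);s['tool_rot']=R.from_matrix(Q).as_quat()
a=onz("wrist",280.3,234.2,.12,s);b=onz("wrist",284.2,381.6,.12,s)
m=(a+b)/2;print(a,b,m,np.linalg.norm(a-b),"yaw",np.arctan2(-(b-a)[0],(b-a)[1]))
st=env.read_state();print(totool([m[0],m[1],.101],st),st['position'],st['tool_rot'])
```

```text
Traceback (most recent call last):
  File "scipy/spatial/transform/_rotation.pyx", line 1143, in scipy.spatial.transform._rotation.Rotation.from_matrix
ValueError: Non-positive determinant (left-handed or null coordinate frame) in rotation matrix 0: [[ 0.12698749 -0.9918238  -0.01263847]
 [-0.9919023  -0.12695124 -0.00363398]
 [-0.0019998  -0.0129976   0.99991353]].
```

Run:
```python
from h import *
s={'position':np.array([.5556954,-.25929809,.20578812]),'tool_rot':R.from_matrix(np.array([[-.127,.992,.012],[.992,.127,.003],[.002,.013,-1]])).as_quat()}
a=onz("wrist",280.3,234.2,.12,s);b=onz("wrist",284.2,381.6,.12,s)
m=(a+b)/2;print(a,b,m,np.linalg.norm(a-b),"yaw",np.arctan2(-(b-a)[0],(b-a)[1]))
st=env.read_state();print(totool([m[0],m[1],.101],st),st['position'],st['tool_rot'])
```

```text
[ 0.53559306 -0.25203788  0.12      ] [ 0.5501417  -0.36420142  0.12      ] [ 0.54286738 -0.30811965  0.12      ] 0.1131031504124488 yaw -3.0126036238677214
[-49.46744251 -20.93555352 104.01121395] [ 0.55602018 -0.25691185  0.2054434 ] [0.66005467 0.75118928 0.00589798 0.00277711]
```

```bash
python3 -m handwheel '[{"dx":-25,"dy":-10,"dz":0,"ax":0.012,"ay":0,"az":0,"jaw":0.7},{"dx":-24,"dy":-11,"dz":0,"ax":0,"ay":0,"az":0,"jaw":0.7},{"dx":0,"dy":0,"dz":40,"ax":0,"ay":0,"az":0,"jaw":0.7},{"dx":0,"dy":0,"dz":0,"ax":0,"ay":0,"az":0,"jaw":0.7},{"dx":0,"dy":0,"dz":0,"ax":0,"ay":0,"az":0,"jaw":0.7}]'
python3 - <<'E'
from h import *
st=env.read_state();print(totool([.5429,-.3081,.101],st),st['position'],R.from_quat(st['tool_rot']).as_matrix().round(3))
E
```

```text
time_s: 15.25
position: [0.5452, -0.301, 0.1655]
tool_rot: [0.653, 0.757, 0.004, -0.002]
ft_force: [0.0, 0.3, -0.0]
finger_gap: 0.0597
[-7.16647862 -3.58322278 64.45856612] [ 0.54524169 -0.30103882  0.16552721] [[-0.146  0.989  0.002]
 [ 0.989  0.146  0.009]
 [ 0.008  0.004 -1.   ]]
```

```bash
python3 -m handwheel '[{"dx":-7,"dy":-3.5,"dz":10,"ax":0.003,"ay":-0.009,"az":0.017,"jaw":0.7},{"dx":0,"dy":0,"dz":25,"ax":0,"ay":0,"az":0,"jaw":0.7},{"dx":0,"dy":0,"dz":22,"ax":0,"ay":0,"az":0,"jaw":0.7},{"dx":0,"dy":0,"dz":0,"ax":0,"ay":0,"az":0,"jaw":0.7},{"dx":0,"dy":0,"dz":0,"ax":0,"ay":0,"az":0,"jaw":0.7}]'
python3 - <<'E'
from h import *
P=[.5429,-.3081,.12]
st,im=look("pics/w7.png",0,P);print(totool([.5429,-.3081,.101],st),st['ft_force'])
cv2.imwrite("pics/w7s.png",np.clip(im*2.,0,255).astype('uint8'))
E
```

```text
time_s: 15.88
position: [0.546, -0.3094, 0.1112]
tool_rot: [0.659, 0.752, 0.001, 0.005]
ft_force: [-0.4, -0.9, 0.1]
finger_gap: 0.0595
guess px 304 318
[ 1.72247369 -3.01593921 10.13964346] [-0.38064788 -0.86470492  0.11658773]
```

View pics/w7s.png

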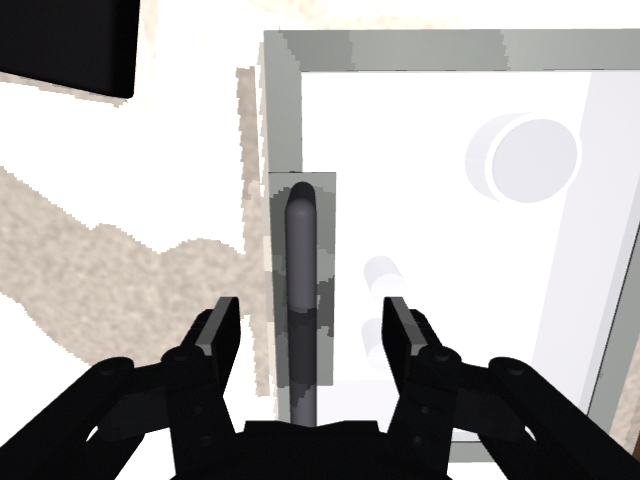

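The bar is at column 301, between the pads (238–385), about 4 mm to the tool's −y. I'll centre, lower and grip.

```bash
python3 -m handwheel '[{"dx":1,"dy":-3.8,"dz":6,"ax":0,"ay":0,"az":0,"jaw":0.5},{"dx":0,"dy":0,"dz":4,"ax":0,"ay":0,"az":0,"jaw":0.4},{"dx":0,"dy":0,"dz":0,"ax":0,"ay":0,"az":0,"jaw":0.35},{"dx":0,"dy":0,"dz":0,"ax":0,"ay":0,"az":0,"jaw":0},{"dx":0,"dy":0,"dz":0,"ax":0,"ay":0,"az":0,"jaw":0},{"dx":0,"dy":0,"dz":0,"ax":0,"ay":0,"az":0,"jaw":0}]' 100
python3 - <<'E'
from h import *
st=env.read_state();print(st['position'],st['ft_force'],R.from_quat(st['tool_rot']).as_matrix().round(3))
E
```

```text
time_s: 16.68
position: [0.5424, -0.3092, 0.1025]
tool_rot: [0.659, 0.752, 0.001, 0.006]
ft_force: [-0.0, -0.4, 0.4]
finger_gap: 0.0087
[ 0.54242367 -0.3091822   0.10245515] [-0.00491277 -0.38931745  0.41684133] [[-0.131  0.991  0.01 ]
 [ 0.991  0.131 -0.005]
 [-0.007  0.009 -1.   ]]
```

```bash
python3 -m handwheel '[{"dx":0,"dy":0.6,"dz":-4,"ax":0.02,"ay":0,"az":0,"jaw":0},{"dx":0,"dy":0.8,"dz":-4,"ax":0.02,"ay":0,"az":0,"jaw":0},{"dx":0,"dy":0.8,"dz":-4,"ax":0.02,"ay":0,"az":0,"jaw":0}]' 100
```

```text
time_s: 17.05
position: [0.5437, -0.309, 0.1112]
tool_rot: [0.659, 0.751, -0.025, -0.016]
ft_force: [2.4, -4.0, -15.5]
finger_gap: 0.0089
```

```bash
python3 -m handwheel '[{"dx":0,"dy":1,"dz":-4,"ax":0.02,"ay":0,"az":0,"jaw":0},{"dx":0,"dy":1,"dz":-4,"ax":0.02,"ay":0,"az":0,"jaw":0},{"dx":0,"dy":1,"dz":-3,"ax":0.02,"ay":0,"az":0,"jaw":0}]' 100
```

```text
time_s: 17.42
position: [0.5466, -0.3086, 0.1223]
tool_rot: [0.658, 0.75, -0.05, -0.038]
ft_force: [-1.0, -1.9, -6.0]
finger_gap: 0.0087
```

```bash
python3 -m handwheel '[{"dx":0,"dy":0.8,"dz":-3,"ax":0.015,"ay":0,"az":0,"jaw":0},{"dx":0,"dy":0.8,"dz":-3,"ax":0.015,"ay":0,"az":0,"jaw":0},{"dx":0,"dy":0,"dz":-1,"ax":0,"ay":0,"az":0,"jaw":0},{"dx":0,"dy":0,"dz":0,"ax":0,"ay":0,"az":0,"jaw":0}]' 100
python3 - <<'E'
from h import *
cv2.imwrite("pics/t8.png",env.snapshot("top"));a=env.snapshot("side");t=cv2.imread("pics/t8.png")
c=np.hstack([cv2.resize(a[110:270,200:480],(490,280)),cv2.resize(t[130:360,165:440],(310,280))])
cv2.imwrite("pics/m8.png",np.clip(c*1.6,0,255).astype('uint8'))
st=env.read_state();print(st['position'],st['ft_force'],st['dq'].round(3),st['time_s'])
E
```

```text
time_s: 17.92
position: [0.5501, -0.3081, 0.1322]
tool_rot: [0.658, 0.749, -0.061, -0.048]
ft_force: [-1.2, -1.5, -2.8]
finger_gap: 0.0089
[ 0.55001033 -0.30815931  0.13206846] [-0.83179701 -0.78565853 -2.45148318] [ 0.002  0.001 -0.002 -0.    -0.002 -0.003 -0.001] 18.025
```

View pics/m8.png

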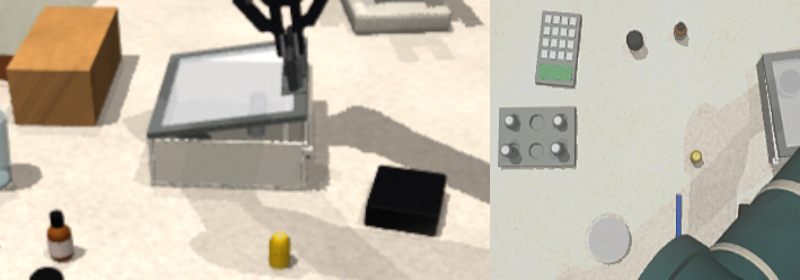

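The side view shows the lid held slightly open by the gripper, with the bystanders in place. The top view shows all four objectives in the rack. The measured rise of 30 mm means about 0.165 rad, and the arm is still.

```bash
python3 -c "
from workcell import env
env.finish_job();s=env.read_state();print(s['time_s'],s['position'],s['ft_force'])"
```

```text
the job is handed in; nothing more can be done
the job is handed in; nothing more can be done
```

I stood both stray objectives in the rack, then broke the lid's seal and handed the job in at about 18 s, with the gripper still holding the lid open.

- **Objectives:** the long one is in the end pocket of the near row, where ref_long stands. The short one is in the opposite end pocket of the far row, where ref_short stands. The last top view shows all four in their pockets.
- **Lid:** I lifted it in small steps. The pull peaked at about 15.5 N and had fallen to about 2.5 N at the end. The handle had risen 30 mm, which I work out as about 0.165 rad, or 33 mm at the front edge. The arm was still.
- **Bystanders:** those visible in the last views look undisturbed. The arm hides part of the marker in the last top view. No unexpected contact force showed up in the readings.

**Disagreements:**
- The finger gap read about 2–3 mm smaller than the true part sizes throughout.
- The top and wrist cameras differed by 2–4 mm on the pocket positions. I took the corrections from the close-up wrist views.
- I could not read the state after handing in, so nothing is confirmed for the final second.

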